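# Open the beam shutter past its alignment detent and take a reading

## Task

The shutter on the optical rail blocks the laser: with a fingertip, push its upright lever over from the blocked stop, past the half-way alignment detent, all the way to the open stop, so that it stays there. Only then press the large square key on the power meter's console fully down for a moment to take the full-power reading, and let go. Push and press gently; do not grip or lift anything, leave the small round key alone and do not disturb the things standing around.

Things in the scene. Friction and masses are not known exactly. Their poses are not given: they have to be found in the camera images.
- rig: Optical assembly fixed to the table: a bright metal rail (40 mm in x, 270 mm in y) with the shutter at its middle, a round laser module in a black block at y = +85 mm (110 mm high) and a round black sensor head at y = -93 mm (107 mm high). Origin on the table under the shutter's middle, z up. The lever swings in the x-z plane: blocked stop on the -x side, open stop on the +x side.
- shutter_top (a point): Middle of the notched bright strip on top of the shutter, 118 mm above the table; the lever comes up through its slot. The shutter is a black upright housing, 92 mm in the rig's x, 22 mm in y (40 mm over its beam tubes).
- selector (a joint): Lever angle: 0 = blocked stop (leaning 0.30 rad to the rig's -x), 0.30 = alignment detent (upright), 0.60 = open stop (leaning to +x); axis along the rig's y, 40 mm above the table. A spring holds it in each place: at the ball it takes about 6 N to leave the blocked stop or the detent. Half-way between two places it snaps ahead of the finger into the next. Hard stops at both ends.
- lever_ball (a point): Centre of the black ball (22 mm diameter) at the top of the lever, 135 mm from the lever's axis. It is 169 mm above the table at both stops and 175 mm at the detent, and travels 80 mm along the rig's x axis in all (from x = -40 mm to +40 mm). Below it is a bright 8 mm rod.
- console: Console of the power meter, a loose grey box 114 mm in x, 171 mm in y, 37 mm high, 0.7 kg, lying on rubber feet with its keys up, black display on its +x half and two pale keys on its -x half. Origin at the centre of its underside, z up.
- read_key_top (a point): Centre of the top face of the large square key (27 mm by 27 mm), 42 mm above the table, 8 mm above the casing; at x = -28 mm, y = +45 mm in the console's frame. It is pressed straight down.
- read_key (a joint): Travel of the large square key: 0 = up, 0.004 m = fully down (about 5 N). It springs back.
- zero_key_top (a point): Centre of the top face of the small round key (15 mm diameter), 40 mm above the table, at x = -28 mm, y = -45 mm in the console's frame. It is to be left alone.
- zero_key (a joint): Travel of the small round key: 0 = up, 0.004 m = fully down.
- short_post: Bright metal post, 13 mm diameter, 75 mm tall, standing on end beside the rail; origin at the centre of its underside.
- mount: Empty black mirror mount lying on its face, 51 x 51 mm, 39 mm high over its two bright adjuster screws, beside the rail; origin at the centre of its underside.
- collar: Black clamping collar, 25 x 36 mm, 12 mm high, lying beside the rail; origin at the centre of its underside.
- base_bar: Black slotted base bar, 25 x 75 mm, 10 mm thick, lying beside the rail; origin at the centre of its underside.
- bottle: Amber dropper bottle, 38 mm diameter, 115 mm tall, standing behind the console (on its +x side); origin at the centre of its underside.
- box: White card box of a filter, 63 x 63 mm, 22 mm high, lying behind the console (on its +x side); origin at the centre of its underside.

How it is judged (in metres and radians):
On the way, in this order (a step that is already met when the one before it is completed fails the run):
1. the lever has gone past the alignment detent and rests at the open stop (value of joint selector above 0.57 rad), for 0.3 s.
2. with the shutter open, the large square key is pressed down (value of joint read_key above 0.003 m and value of joint selector above 0.57 rad), for 0.1 s.
At the end, for the whole second after the job is handed in: The lever stands at the open stop (within 0.03 rad), the large square key has been pressed (3 of 4 mm or more) with the shutter open and is up again, and the console lies flat and still on the table (value of joint selector above 0.57 rad and value of joint read_key below 0.001 m and linear speed of console below 0.01 m/s and height (world z) of console below 0.006 m and angle between console's own z axis and vertical below 0.05 rad); the robot touches nothing.
It fails at once if the large square key is pressed while the shutter is not open (value of joint read_key above 0.0015 m and value of joint selector below 0.55 rad).
It fails at once if the small round key is pressed (value of joint zero_key above 0.0015 m).
It fails at once if the lever, a key or the console is gripped or rammed (more than 35 N on it) (contact force between the fingers and selector above 35 N or contact force between the fingers and console above 35 N).
It fails at once if the console is lifted, tipped or shoved more than 25 mm (height (world z) of console above 0.012 m or angle between console's own z axis and vertical above 0.12 rad or distance of console from where it was at the start of the episode above 0.025 m).
It fails at once if a thing standing or lying around is knocked over, lifted or moved more than 20 mm (distance of any of short_post, mount, collar, base_bar, bottle, box from where it was at the start of the episode above 0.02 m or angle between any of short_post, bottle's own z axis and vertical above 0.35 rad).
It also fails if it takes over 48 s, if anything falls off the work surface, if the arm or the gripper's body presses on something with over 40 N, if the wrist force passes 120 N, or if a joint passes its speed limit or range.

## Robot

A 7-joint arm with a two-finger parallel gripper is mounted at the origin on a cart in front of the work surface, level with it; the furniture and walls round the work are solid. World frame = base frame: x ahead of the robot, y to its left, z up, the work surface at z = 0. Lengths are in m, angles in degrees, forces in N, time in s.
With the tool pointing down it reaches from about 0.35 to 0.9 m from the base axis. Payload 7.2 kg.
Tool frame: the origin (TCP) lies at the very end of the fingers, on their centre line; the grasp point (between the pads) lies 19 mm behind it; z points along the fingers, y is the line along which they close (so a half turn about z gives the same grasp; the last joint's range is limited). The gripper opens to 88 mm and grips with 3 to 60 N. Pads are 20 mm wide; open, the fingers measure 115 mm over their backs; the gripper's body (75 mm by 178 mm) begins 61 mm behind the grasp point.
Start: joints at [67.426, 23.554, -0.728, 91.456, 0.321, 64.991, -4.71], TCP at [0.2, -0.592, 0.223] pointing down, gripper open.
Joint ranges: [-169.25, 169.25], [-16.82, 113.86], [-84.01, 82.57], [7.8, 145.47], [-59.2, 239.2], [7.22, 106.19], [-163.78, 163.78]. Speed limits (degrees/s): [136.94, 136.94, 172.46, 172.46, 180, 180, 180].

## Interface

Orientations are given as [roll, pitch, yaw] about the fixed x, y, z axes, in that order (R = Rz(yaw) Ry(pitch) Rx(roll)).
In Python, from station import robot, grab_frame gives the robot as it stands.
- The arm moves only by the shell command python3 -m creep 'ROWS' [OPENING] [FORCE]. ROWS is a JSON object of lists of equal length, an entry for each row: "slide": the shift along the tool's x, y, z in units of 15 cm (1.0 is 15 cm), a list of three; "roll": the turn about the tool's z in units of pi rad (1.0 is pi rad). In form: {"slide": [[dx, dy, dz], ...], "roll": [roll, ...]}. A call has 1 to 10 rows; each row is the pose to reach, as a shift and turn from the pose commanded when the call began, along the tool's axes at that moment, turning the shorter way round; what a row does not reach only later rows make up. A row lasts 1/8 s, in which the tool goes at most 62.5 mm and 10.7 degrees, less where a joint would pass 70% of its speed; a pose out of reach is approached as far as the arm can. A call with a number of a shift or a turn outside -1 to 1 is refused whole. A call with a gripper value outside its range is refused whole. OPENING is the closure, from -1 (fully open) to 1 (shut), set as the call begins (- or left out, the last holds). The fingers move at their own pace and stop on an object; FORCE is the grip in N (left out, the last holds). Time passes only in rows, so rows that repeat a pose let the fingers close. It gives the time, the measured TCP pose, the force, the opening and the grip force at its end, in the units of the state.
- robot.observe(): the state, without advancing time (a new reading comes with each control period).
- grab_frame(name): name is "scene" or "top" or "wrist"; returns a dict with "color" (420x560x3 uint8, red, green, blue), "range_z" (420x560 float32, m along the optical axis (not along the pixel's ray), 0 where there is no reading), "fov_y" (degrees; the focal length in pixels is half the picture's height over the tangent of half this angle, whatever the lens; pixels are square), "cx", "cy" (the principal point, pixels), "pose" (4x4, takes a point from camera to world coordinates). Camera axes: x right, y down, z forward; pixel columns grow to the right and rows downward; lengths in m; the calibration is good to about 2 mm. A picture is of the moment at which its call begins.
- robot.finish_job(): hands the job in; it is judged then, once.
The state is a dict: "t": time; "joints": joint angles; "joint_vel": joint speeds; "joint_torque": joint torques, N m; "tool_pos": TCP position; "tool_rot": TCP orientation; "wrist_force": force on the tool from outside, world axes, zero at the start; "ft_torque": the same for the moment, N m; "finger_gap": finger opening in m; "grip_force": force on a finger pad.
Only numpy, scipy, OpenCV 4.12 (cv2) and the standard library are available. Lean on these libraries where they do the work, as an engineer would, in place of code of your own. Each camera call takes 0.05 s, during which the arm holds its last target. There are 200 camera calls.

## Working session

There is one attempt and no reset: what is moved stays moved. The work goes in short steps, Python scripts to look and compute and a shell command to move; the robot and the scene stay as the last step left them, time stands still between calls to the robot, and variables do not carry over. Pictures are saved under pics/ and viewed, at most 10 in all, crops included, and the job is handed in when it is done.

```bash
mkdir -p pics; ls; cat > h.py <<'E'
import numpy as np, cv2
from station import robot, grab_frame
def cloud(f):
    h,w=f["range_z"].shape; F=h/2/np.tan(np.radians(f["fov_y"])/2)
    u,v=np.meshgrid(np.arange(w),np.arange(h)); z=f["range_z"]
    P=np.stack([(u-f["cx"])/F*z,(v-f["cy"])/F*z,z],-1)
    W=P@f["pose"][:3,:3].T+f["pose"][:3,3]; W[z==0]=np.nan
    return W
E
python3 - <<'E'
from h import *
print(robot.observe())
for n in("scene","top"):
    f=grab_frame(n); np.savez(n,W=cloud(f),**f)
    cv2.imwrite(f"pics/{n}1.png",f["color"][...,::-1]); print(n,f["pose"].round(3).tolist(),f["fov_y"],f["cx"],f["cy"])
E
```

```text
pics
{'t': 0.0, 'joints': array([67.4263285 , 23.60029295, -0.72935683, 91.50117938,  0.32230007,
       64.99145543, -4.71017071]), 'joint_vel': array([ 0.07458315,  0.08541226, -0.06693587,  0.1306899 ,  0.00465349,
       -0.02524324,  0.07752976]), 'joint_torque': array([ 8.17045766e-04, -5.87947655e+01,  6.42287470e-01, -2.91078043e+01,
       -5.37353475e-02,  1.82275783e-02,  1.96357528e-04]), 'tool_pos': array([ 0.19983938, -0.5916737 ,  0.2218265 ]), 'tool_rot': array([-1.79909420e+02,  7.33465666e-03,  1.86685841e+01]), 'wrist_force': array([-0.67246649,  0.15496533, -0.74758877]), 'ft_torque': array([ 0.00316231, -0.05872767, -0.02366859]), 'grip_force': 0.0, 'finger_gap': 0.08793642993903844}
scene [[-0.811, -0.397, 0.429, 0.024], [-0.584, 0.529, -0.616, 0.502], [0.017, -0.75, -0.661, 0.888], [0.0, 0.0, 0.0, 1.0]] 45.0586305772418 285.1491122177021 213.89978149314544
top [[0.014, -0.996, 0.091, 0.448], [-1.0, -0.014, 0.002, -0.216], [-0.001, -0.091, -0.996, 1.002], [0.0, 0.0, 0.0, 1.0]] 48.82903650437891 281.4431242248297 208.94779216575327
```

View pics/scene1.png

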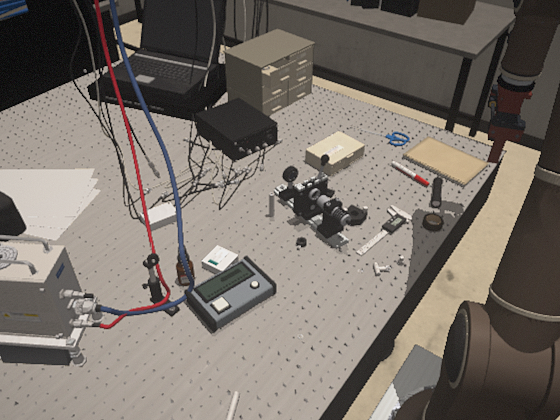

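View pics/top1.png

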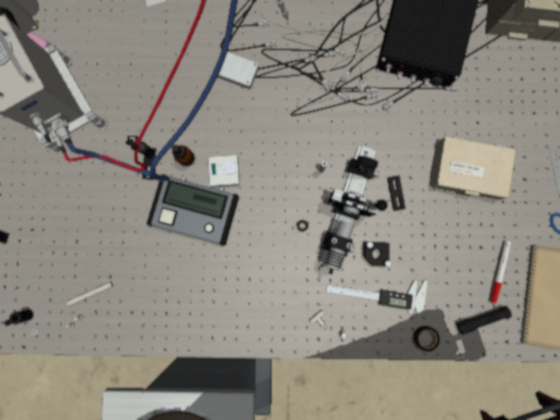

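The scene picture shows the console at about (230,292) and the rig at about (318,205). In the top picture the console is at (193,210), with the big key at (167,216) and the round key at (209,228). The shutter is near (352,205) and the ball near (381,205), leaning to world -y. So rig +x ≈ world +y and console +x ≈ world +x.

```bash
python3 - <<'E'
from h import *
T=dict(np.load("top.npz")); S=dict(np.load("scene.npz"))
def reg(D,b): 
    W=D["W"]; m=np.ones(W.shape[:2],bool)
    for k,(lo,hi) in enumerate(b): m&=(W[...,k]>lo)&(W[...,k]<hi)
    return W[m],D["color"][m],m
for n,D in(("top",T),("scene",S)):
    W=D["W"]
    # ball: highest things around the shutter
    p,c,m=reg(D,[(.3,.65),(-.5,-.25),(.155,.19)]); print(n,"ball n",len(p),np.median(p,0).round(4),p.min(0).round(3),p.max(0).round(3))
    p,c,m=reg(D,[(.3,.65),(-.5,-.2),(.108,.125)]); print(n,"z~.118 n",len(p),p.mean(0).round(4),p.min(0).round(3),p.max(0).round(3))
    # big key
    p,c,m=reg(D,[(.3,.6),(-.15,.1),(.0385,.047)]); b=c.min(1)>140; p=p[b]; print(n,"key n",len(p),p.mean(0).round(4) if len(p) else "",p.min(0).round(3),p.max(0).round(3))
    # casing 
    p,c,m=reg(D,[(.3,.55),(-.15,.1),(.028,.06)]); q=cv2.minAreaRect((p[:,:2]*1000).astype(np.float32)); print(n,"console",q, np.median(p[:,2]))
    # tall stuff near the console
    p,c,m=reg(D,[(.2,.65),(-.3,.2),(.09,.6)]); 
    for lo in np.arange(.1,.6,.1):
        k=(p[:,2]>=lo)&(p[:,2]<lo+.1); 
        if k.sum(): print("  tall",lo.round(2),k.sum(),p[k].min(0).round(3),p[k].max(0).round(3))
# rail: bright low strip in top view
p,c,m=reg(T,[(.25,.65),(-.5,-.2),(.015,.2)]); q=cv2.minAreaRect((p[:,:2]*1000).astype(np.float32)); print("rig",q)
# keys by colour in top view
g=T["color"]; hsv=cv2.cvtColor(g,cv2.COLOR_RGB2HSV)
mk=((g.min(2)>150)).astype(np.uint8); mk[:, :150]=0; mk[:,240:]=0; mk[:190]=0; mk[250:]=0
n,l,st,ce=cv2.connectedComponentsWithStats(mk)
F=210/np.tan(np.radians(T["fov_y"])/2)
for i in range(1,n):
    if st[i,4]>20:
        u,v=ce[i]; d=T["pose"][:3,:3]@[(u-T["cx"])/F,(v-T["cy"])/F,1]; o=T["pose"][:3,3]
        print("comp",st[i],ce[i].round(1),(o+d*(.042-o[2])/d[2]).round(4))
crop=np.hstack([cv2.resize(g[140:290,300:440],None,fx=3,fy=3),cv2.resize(g[140:260,120:240],(360,450))])
cv2.imwrite("pics/crop1.png",crop[...,::-1])
E
```

```text
top ball n 123 [ 0.5351 -0.3922  0.1767] [ 0.525 -0.404  0.156] [ 0.545 -0.384  0.183]
top z~.118 n 449 [ 0.5416 -0.3511  0.1146] [ 0.458 -0.398  0.108] [ 0.637 -0.308  0.124]
top key n 171 [0.5145 0.0109 0.0419] [ 0.49  -0.068  0.039] [0.533 0.038 0.046]
top console ((525.4061889648438, -22.8177490234375), (172.29061889648438, 92.7536392211914), 75.95592498779297) 0.034861255872885466
  tall 0.1 486 [ 0.588 -0.016  0.1  ] [0.65  0.2   0.166]
scene ball n 78 [ 0.5301 -0.3875  0.1739] [ 0.521 -0.399  0.155] [ 0.541 -0.38   0.184]
scene z~.118 n 360 [ 0.5351 -0.3485  0.1148] [ 0.446 -0.402  0.108] [ 0.633 -0.304  0.125]
scene key n 232 [ 0.5099 -0.0008  0.0423] [ 0.466 -0.113  0.039] [0.572 0.057 0.047]
scene console ((522.6995239257812, -21.14521026611328), (172.5335693359375, 97.0166244506836), 75.5887680053711) 0.037127519065175085
  tall 0.1 537 [ 0.583 -0.015  0.1  ] [0.65  0.2   0.171]
rig ((450.31231689453125, -379.7222900390625), (398.5990905761719, 219.1885986328125), 3.553346633911133)
comp [160 210  14  13 139] [166.6 216.1] [0.5177 0.0249 0.042 ]
comp [215 220  25  30 236] [233.2 238.4] [ 0.4734 -0.1147  0.042 ]
comp [206 225   6   6  32] [208.5 227.5] [ 0.4953 -0.0628  0.042 ]
```

View pics/crop1.png

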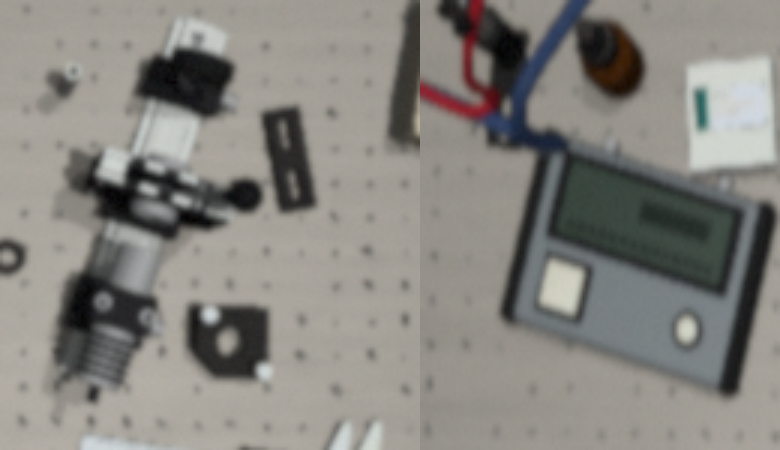

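The crop shows the ball at about (245,195), the shutter housing at about (150,195), the tilted rail, and the console with its square key at (563,287) and round key at (687,330). The keys come out 90 mm apart, as they should. Next I'll work out the rig's direction and the approach move.

```bash
cat >> h.py <<'E'
from scipy.spatial.transform import Rotation as Ro
def rel(p):
    "shift to world point p in tool axes, units of 15 cm"
    s=robot.observe(); R=Ro.from_euler('xyz',s["tool_rot"],degrees=True)
    return (R.inv().apply(np.array(p)-s["tool_pos"])/.15).round(3)
E
python3 - <<'E'
from h import *
for n in("top","scene"):
    D=dict(np.load(n+".npz")); W=D["W"].reshape(-1,3)
    hi=W[(W[:,2]>.09)&(W[:,2]<.115)&(W[:,1]>-.5)&(W[:,1]<-.2)]
    a=hi[(hi[:,0]>.58)&(hi[:,0]<.66)]; b=hi[(hi[:,0]<.5)&(hi[:,0]>.4)]
    # rail surface/edges: low strip between the blocks
    l=W[(W[:,2]>.012)&(W[:,2]<.05)&(W[:,1]>-.42)&(W[:,1]<-.26)&(W[:,0]>.57)&(W[:,0]<.6)]
    print(n,"sensor",a.mean(0),"laser",b.mean(0),"rail",l.mean(0)); d=b.mean(0)-a.mean(0); print("rig yaw",np.degrees(np.arctan2(-d[0],d[1])))
    k=W[(W[:,2]>.112)&(W[:,2]<.122)&(W[:,0]>.5)&(W[:,0]<.58)&(W[:,1]>-.42)&(W[:,1]<-.28)]
    print("strip",cv2.minAreaRect((k[:,:2]*1000).astype(np.float32)))
    t=W[(W[:,2]>.1)&(W[:,2]<.5)&(W[:,1]>.0)&(W[:,1]<.18)&(W[:,0]>.5)&(W[:,0]<.7)]
    print("tall by key min x",t.min(0))
print(rel([.519,-.440,.222]))
E
```

```text
top sensor [ 0.62849405 -0.38134979  0.10228419] laser [ 0.45907941 -0.32689183  0.10078517] rail [ 0.58951486 -0.3698194   0.01626143]
rig yaw 72.18011377994361
strip ((547.3167114257812, -356.07293701171875), (91.35093688964844, 21.466787338256836), 71.77312469482422)
tall by key min x [5.87570563e-01 3.02197977e-05 1.00216637e-01]
scene sensor [ 0.62363895 -0.37611243  0.10146165] laser [ 0.45261134 -0.32080222  0.1014261 ] rail [ 0.58040094 -0.33018237  0.02992779]
rig yaw 72.07883057039852
strip ((544.070068359375, -354.1662902832031), (93.92820739746094, 24.63146209716797), 71.55789947509766)
tall by key min x [5.82825866e-01 1.65979884e-04 1.00208749e-01]
[ 2.339 -0.277 -0.   ]
```

```bash
python3 -m creep '{"slide":[[0.1,-0.01,0],[0.3,-0.03,0],[0.5,-0.06,0],[0.7,-0.08,0],[0.9,-0.11,0],[1,-0.12,0]],"roll":[0.02,0.06,0.1,0.15,0.19,0.204]}' 1 5; python3 -c "
from h import *; print(rel([.518,-.441,.222]))"
```

```text
t: 0.85
tool_pos: [0.3383, -0.5256, 0.2221]
tool_rot: [-179.9, 0.0, -18.1]
wrist_force: [0.0, 0.1, 0.1]
finger_gap: 0.0313
grip_force: 0.0
[ 0.964 -0.907  0.002]
```

```bash
python3 -m creep '{"slide":[[0.1,-0.1,0],[0.3,-0.3,0],[0.5,-0.5,0],[0.7,-0.7,0],[0.87,-0.84,0],[0.964,-0.907,0],[0.964,-0.907,0]],"roll":[0,0,0,0,0,0,0]}' 1 5; python3 -c "
from h import *; print(rel([.518,-.441,.160]))
f=grab_frame('wrist'); cv2.imwrite('pics/w1.png',f['color'][...,::-1])"
```

```text
t: 1.72
tool_pos: [0.5167, -0.4419, 0.2221]
tool_rot: [-180.0, 0.0, -17.9]
wrist_force: [-0.4, -0.4, 0.1]
finger_gap: 0.0007
grip_force: 0.0
[ 0.007 -0.009  0.414]
```

View pics/w1.png

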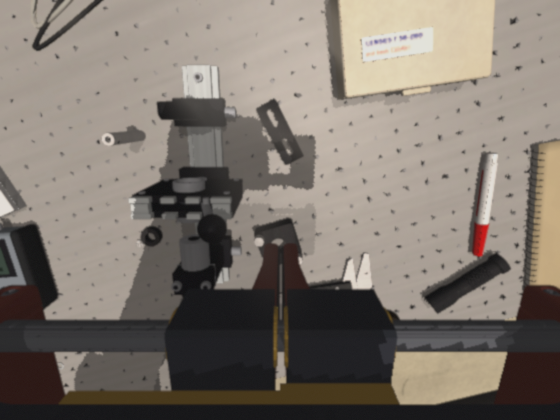

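The wrist picture shows the closed fingers at about (280,250) and the ball at about (212,228), roughly level with the fingertips along the push line. I'll go down and start pushing gently.

```bash
python3 -m creep '{"slide":[[0,-0.01,0.05],[0,-0.01,0.15],[0,-0.01,0.25],[0,-0.01,0.35],[0,-0.01,0.414],[0,-0.04,0.414],[0,-0.08,0.414],[0,-0.11,0.414],[0,-0.13,0.414],[0,-0.15,0.414]],"roll":[0,0,0,0,0,0,0,0,0,0]}'; python3 -c "
from h import *; print(rel([.5457,-.355,.160]))"
python3 -m creep '{"slide":[[0,-0.02,0],[0,-0.04,0],[0,-0.06,0],[0,-0.08,0],[0,-0.1,0]],"roll":[0,0,0,0,0]}'
```

```text
t: 3.02
tool_pos: [0.5231, -0.421, 0.1609]
tool_rot: [180.0, -0.0, -18.0]
wrist_force: [0.3, -0.2, 0.3]
finger_gap: 0.0003
grip_force: 0.0
[ 0.007 -0.465  0.006]
t: 3.65
tool_pos: [0.5273, -0.4087, 0.1614]
tool_rot: [179.9, -0.1, -18.1]
wrist_force: [-1.4, -5.4, 5.3]
finger_gap: 0.0004
grip_force: 3.0
```

```bash
python3 -m creep '{"slide":[[0,-0.02,0],[0,-0.04,0],[0,-0.06,0],[0,-0.08,0],[0,-0.1,0],[0,-0.12,0],[0,-0.14,0],[0,-0.16,0],[0,-0.18,0],[0,-0.2,0]],"roll":[0,0,0,0,0,0,0,0,0,0]}'; python3 -c "
from h import *; print(rel([.5457,-.355,.160]))"
```

```text
t: 4.9
tool_pos: [0.537, -0.3781, 0.1605]
tool_rot: [-180.0, 0.0, -18.1]
wrist_force: [-0.9, -0.5, -0.8]
finger_gap: 0.0003
grip_force: 0.0
[ 0.007 -0.165  0.004]
```

```bash
python3 -m creep '{"slide":[[0,-0.02,0],[0,-0.04,0],[0,-0.06,0],[0,-0.08,0],[0,-0.1,0],[0,-0.12,0],[0,-0.14,0],[0,-0.155,0],[0,-0.17,0]],"roll":[0,0,0,0,0,0,0,0,0]}'; python3 -c "
from h import *; print(rel([.5457,-.355,.160]))
f=grab_frame('top'); W=cloud(f); p=W[(W[...,2]>.15)&(W[...,2]<.19)&(f['color'].max(2)<70)&(W[...,0]>.4)&(W[...,0]<.65)&(W[...,1]<-.2)]; print(len(p))
cv2.imwrite('pics/top2.png',f['color'][...,::-1])"
```

```text
t: 6.02
tool_pos: [0.5452, -0.353, 0.1603]
tool_rot: [-179.9, 0.0, -18.0]
wrist_force: [0.7, 0.3, 0.1]
finger_gap: 0.0007
grip_force: 0.0
[0.008 0.012 0.002]
0
```

```bash
python3 -m creep '{"slide":[[0,0.05,0],[0,0.1,-0.1],[0,0.1,-0.3],[0,0.1,-0.5],[-0.1,0.1,-0.6],[-0.4,0.1,-0.6],[-0.7,0.1,-0.6],[-0.9,0.1,-0.6],[-1,0.1,-0.6],[-1,0.1,-0.6]],"roll":[0,0,0,0,0,0,0,0,0,0]}'; python3 -c "
from h import *
for n in('top','scene'):
  f=grab_frame(n); W=cloud(f); p=W[(W[...,2]>.155)&(W[...,2]<.19)&(W[...,0]>.49)&(W[...,0]<.65)&(W[...,1]<-.25)&(W[...,1]>-.45)]; print(len(p),np.median(p,0),p.min(0),p.max(0))
  cv2.imwrite('pics/%s3.png'%n,f['color'][...,::-1])
print(rel([.517,.024,.25]))"
```

```text
t: 7.32
tool_pos: [0.397, -0.322, 0.251]
tool_rot: [180.0, -0.0, -18.1]
wrist_force: [-0.3, -0.1, -0.1]
finger_gap: 0.0006
grip_force: 0.0
116 [ 0.55911032 -0.31720698  0.17658905] [ 0.54924777 -0.32838066  0.16535249] [ 0.56947998 -0.3082874   0.1828404 ]
72 [ 0.55341552 -0.31251627  0.17514831] [ 0.54334969 -0.32260637  0.1565665 ] [ 0.56432537 -0.30645394  0.18313059]
[ 0.037 -2.439  0.005]
```

View pics/top3.png

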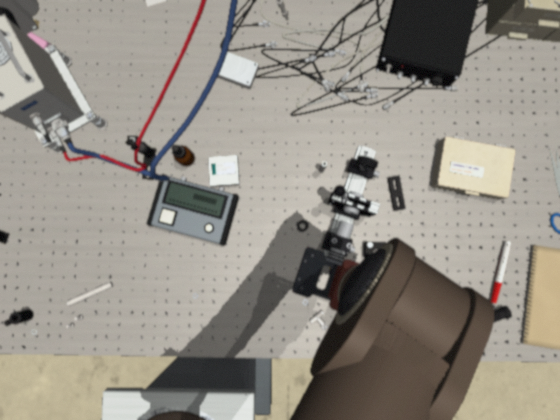

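The top picture shows the lever now leaning the other way, with the ball near (345,200) and the things around it where they were. The ball moved 79 mm, so the lever is at the open stop. Now to the key.

```bash
python3 -m creep '{"slide":[[0,-0.1,0],[0,-0.3,0],[0,-0.5,0],[0,-0.7,0],[0,-0.9,0],[0,-1,0]],"roll":[0,0,0,0,0,0]}'; python3 -m creep '{"slide":[[0,-0.2,0],[0,-0.4,0],[0,-0.6,0],[0,-0.8,0],[0,-0.95,0],[0,-1,0]],"roll":[0,0,0,0,0,0]}';python3 -m creep '{"slide":[[0,-0.15,0],[0.02,-0.3,0],[0.02,-0.4,0],[0.02,-0.439,0],[0.02,-0.439,0]],"roll":[0,0,0,0,-0.02]}'; python3 -c "
from h import *; print(rel([.5165,.0245,.06]))
f=grab_frame('wrist'); np.savez('w',W=cloud(f),**f); cv2.imwrite('pics/w2.png',f['color'][...,::-1])"
```

```text
t: 8.18
tool_pos: [0.4451, -0.1767, 0.2503]
tool_rot: [-180.0, 0.0, -17.9]
wrist_force: [0.3, -0.3, 0.4]
finger_gap: 0.0007
grip_force: 0.0
t: 8.93
tool_pos: [0.491, -0.0353, 0.2503]
tool_rot: [-180.0, 0.0, -17.9]
wrist_force: [-0.5, -0.0, -0.8]
finger_gap: 0.0005
grip_force: 0.0
t: 9.55
tool_pos: [0.5137, 0.0248, 0.2504]
tool_rot: [180.0, 0.0, -14.4]
wrist_force: [0.9, -1.4, 0.4]
finger_gap: 0.0007
grip_force: 0.0
[ 0.019 -0.004  1.269]
```

View pics/w2.png

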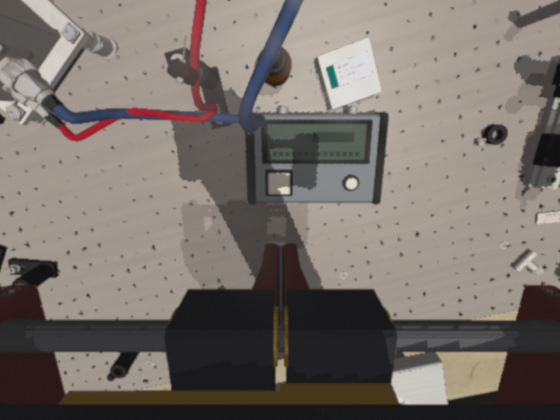

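The wrist picture shows the key at (279,183), straight ahead of the fingers at column 281. The blue cable runs from (300,0) to (250,120). I'll check the key's position and how close the cable comes.

```bash
python3 - <<'E'
from h import *
D=dict(np.load("w.npz")); W=D["W"]; c=D["color"]
m=np.zeros(c.shape[:2],bool); m[165:200,262:298]=1
m&=(c.min(2)>110)&(W[...,2]>.036); p=W[m]; v,u=np.nonzero(m)
print("key",len(p),p.mean(0),p.min(0),p.max(0),u.min(),u.max(),v.min(),v.max())
p=W[(W[...,2]>.1)&(W[...,2]<.4)&(W[...,0]>.54)&(W[...,0]<.68)&(W[...,1]>-.1)&(W[...,1]<.2)]
for lo in(-.1,-.05,0,.05,.1,.15):
    q=p[(p[:,1]>=lo)&(p[:,1]<lo+.05)]
    if len(q): print(lo,len(q),q[q[:,0].argmin()].round(3),q.max(0).round(3))
E
```

```text
key 390 [0.51605486 0.02394114 0.04262606] [0.49058337 0.00490964 0.03600089] [0.53902188 0.03748357 0.04544637] 270 297 165 199
-0.05 1781 [ 0.54  -0.007  0.348] [ 0.665 -0.     0.357]
0 14572 [0.54  0.033 0.368] [0.68  0.05  0.369]
0.05 11902 [0.54  0.051 0.359] [0.679 0.095 0.37 ]
0.15 228 [0.634 0.196 0.101] [0.651 0.2   0.113]
```

```bash
python3 -m creep '{"slide":[[0.01,0,0.05],[0.01,0,0.2],[0.01,0,0.4],[0.01,0,0.6],[0.01,0,0.8],[0.01,0,0.93],[0.01,0,1],[0.01,0,1]],"roll":[-0.04,-0.08,-0.08,-0.08,-0.08,-0.08,-0.08,-0.08]}'; python3 -m creep '{"slide":[[0,0,0.1],[0,0,0.2],[0,0,0.26],[0,0,0.3],[0,0,0.32],[0,0,0.34],[0,0,0.34]],"roll":[0,0,0,0,0,0,0]}'
```

```text
t: 10.6
tool_pos: [0.515, 0.0242, 0.1002]
tool_rot: [180.0, 0.1, -0.1]
wrist_force: [0.9, -0.1, -0.1]
finger_gap: 0.0004
grip_force: 0.0
t: 11.48
tool_pos: [0.5153, 0.0247, 0.0495]
tool_rot: [180.0, -0.0, -0.1]
wrist_force: [0.6, -0.3, 0.1]
finger_gap: 0.0005
grip_force: 0.0
```

```bash
python3 -m creep '{"slide":[[0,0,0.01],[0,0,0.02],[0,0,0.03],[0,0,0.04],[0,0,0.05],[0,0,0.055],[0,0,0.06],[0,0,0.065]],"roll":[0,0,0,0,0,0,0,0]}'
```

```text
t: 12.48
tool_pos: [0.5153, 0.0247, 0.0399]
tool_rot: [180.0, -0.0, -0.1]
wrist_force: [-1.0, 0.0, 3.7]
finger_gap: 0.0003
grip_force: 1.8
```

```bash
python3 -m creep '{"slide":[[0,0,0.004],[0,0,0.008],[0,0,0.012],[0,0,0.014],[0,0,0.016],[0,0,0.016],[0,0,0.016]],"roll":[0,0,0,0,0,0,0]}'
```

```text
t: 13.35
tool_pos: [0.5153, 0.0247, 0.0382]
tool_rot: [180.0, -0.0, -0.1]
wrist_force: [-4.8, -1.4, 15.2]
finger_gap: 0.0003
grip_force: 7.0
```

At 15 N the key has bottomed and been held. I'll let go.

```bash
python3 -m creep '{"slide":[[0,0,-0.02],[0,0,-0.06],[0,0,-0.15],[0,0,-0.35],[0,0,-0.6],[0,0,-0.8],[0,0,-0.9],[0,0,-0.9],[0,0,-0.9],[0,0,-0.9]],"roll":[0,0,0,0,0,0,0,0,0,0]}'; python3 - <<'E'
from h import *
f=grab_frame('top'); W=cloud(f)
p=W[(W[...,2]>.155)&(W[...,2]<.19)&(W[...,0]>.49)&(W[...,0]<.65)&(W[...,1]<-.25)&(W[...,1]>-.45)]; print("ball",np.median(p,0))
f=grab_frame('wrist'); cv2.imwrite('pics/w3.png',f['color'][...,::-1])
E
```

```text
t: 14.6
tool_pos: [0.5146, 0.0246, 0.1712]
tool_rot: [180.0, 0.1, -0.0]
wrist_force: [0.3, -0.4, -1.3]
finger_gap: 0.0004
grip_force: 0.0
ball [ 0.55904523 -0.31717866  0.17677095]
```

View pics/w3.png

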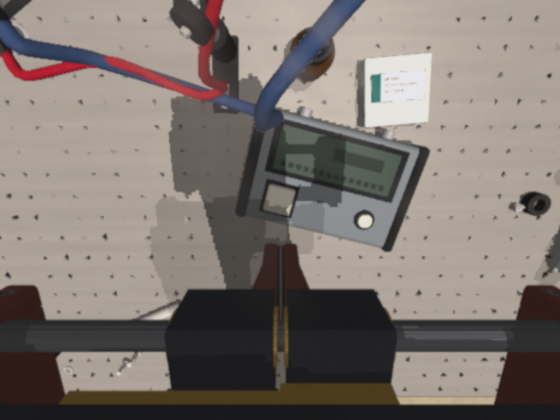

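The wrist picture shows the console flat and in place, with the key at (280,198), the fingers clear of it, and the bottle and box undisturbed. The ball is still at the open stop.

```bash
python3 -c "
from station import robot; print(robot.finish_job())"
```

```text
the job is handed in; nothing more can be done
None
```

The lever is at the open stop, the square key was then pressed fully down (about 15 N) and released, and the job was handed in at about 15 s; the hand-in returned no verdict.

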